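Close the mini keg with its click-stop cap

TASK

Close the mini keg: take the black cap with the orange grip from the white tray, set it into the keg's mouth and, never pressing hard, feel for the place where its lugs drop in through the slots so that it sits flush. Then turn it clockwise until its ratchet has clicked two or three times, no more, let go, and leave everything else where it is.

Things in the scene. Friction and masses are not known exactly. Their poses are not given: they have to be found in the camera images.
- cap_grip (a point): grip of the loose cap, which stands upright in the tray: orange bar 58 mm long (this point's x), 18 wide (y), 29 tall, white mark at its +x end, on a black ribbed shell disc 64 mm wide, 14 thick. The point is on the cap's axis, 12 mm below the bar's top, 16 above the disc's top, 34.5 above the sealing face, 54.5 above the cap's lower end; z up. It turns with grip and shell. Cap about 0.35 kg
- cap: inner part of the same cap: white plug 31.6 mm wide, 20 long, chamfered; three steel lugs 7 mm wide, 5 thick, out to 24 mm radius, undersides 11.5 mm below the sealing face; black washer 60 mm wide, whose underside is the sealing face. Origin: centre of the plug's lower end, 20 mm below the sealing face; one lug points along x, others 120 and 240 degrees from it. At the start x is the grip's x
- cap_shell (a joint): rad the grip has slipped clockwise (from above) on the inner part; about 0 at first. A sprung ratchet joins them: it carries the plug along up to about 0.3 N m, then clicks on one tooth, 20 degrees (0.35 rad), and the torque falls. At rest after n clicks it reads about 0.35 n; it winds up some 0.2 rad before each click. Anticlockwise it does not slip. Pressed hard, the cap drags and slips early
- mouth (a point): centre of the keg's open mouth, level with its rim, z up: here the cap's axis and sealing face belong (grip point 34.5 mm above). Keg: steel, full and heavy, does not move, 165 mm in diameter, upright; rim 68 mm wide, 215 mm above the table. While the lugs rest on the lands the cap stands 11.5 mm too high, its plug already in the bore with 1.8 mm play; with all lugs over slots it drops flush
- bore (a point): centre of the keg's bore, 5 mm below the mouth point, same axes. Bore 35 mm wide, three slots 11 mm wide or more, out to 25 mm radius, 120 degrees apart, flat 5 mm thick lands between. The keg was set down any way round in its stand, so the slots may lie at any angle to these axes, to be seen or felt by turning the cap up to 120 degrees; lugs drop in within about 6 degrees of the slots
- stops (a point): a point on the keg's axis inside the neck, 12 mm below the mouth point, same axes, at the depth of the lugs of a seated cap. Turned clockwise from the slots, the lugs pass freely under the lands and meet steel stops about 65 degrees on; there the ratchet starts to wind up and click
- stand: keg stand: black rubber disc 196 mm across, 10 mm thick, three steel posts 40 mm tall round its edge; fixed; origin at the centre of its underside. Its axes are those of the mouth point, not those of the slots
- tray: white plastic tray, 180 (x) by 250 (y) by 14 mm, fixed, 4 mm floor and walls; origin at the centre of its underside. In it, side by side along its y about 85 mm apart in any order, stand the cap, the bung and the sealing ring
- bung: bystander: reddish-brown rubber bung, 40 mm wide on top, 30 mm below, 28 mm tall, in the tray; origin at the centre of its underside
- sealring: bystander: flat black rubber ring, 60 mm outside, 44 mm inside, 6 mm thick, in the tray; origin at the centre of its underside
- bottle_a: bystander: brown beer bottle, 62 mm in diameter, 230 mm tall; origin at the centre of its underside
- bottle_b: bystander: a second brown beer bottle of the same size; origin at the centre of its underside
- spray: bystander: white spray bottle with a green trigger head, 72 mm in diameter, 204 mm tall; origin at the centre of its underside
- glass: bystander: clear tasting cup, 72 mm across the rim, 100 mm tall; origin at the centre of its underside
- spoon: bystander: steel spoon, 260 mm long, lying on the table; origin on its underside
Things that resemble listed ones, but are neither listed nor needed, are in the scene too. What is meant by the cap is not pink or yellow, and is the smaller of those in its own colour.

How it is judged:
On the way, in this order (a step that is already met when the one before it is completed fails the run):
1. the cap has dropped flush into the keg's mouth, upright and centred, before its ratchet has clicked (z of cap_grip in the frame of mouth below 0.0365 m and horizontal distance between cap_grip and mouth below 0.004 m and angle between cap_grip's own z axis and vertical below 0.06 rad and value of joint cap_shell below 0.25 rad), for 0.1 s.
2. the cap has been turned clockwise until a lug bears on its stop in the neck, before its ratchet has clicked twice (z of cap_grip in the frame of mouth below 0.0365 m and horizontal distance between cap_grip and mouth below 0.004 m and angle between cap_grip's own z axis and vertical below 0.06 rad and (contact force between cap and neck_stop_0 above 4 N or contact force between cap and neck_stop_1 above 4 N or contact force between cap and neck_stop_2 above 4 N) and value of joint cap_shell below 0.5 rad).
3. the ratchet has clicked twice (z of cap_grip in the frame of mouth below 0.0365 m and horizontal distance between cap_grip and mouth below 0.004 m and angle between cap_grip's own z axis and vertical below 0.06 rad and value of joint cap_shell above 0.62 rad), for 0.1 s.
At the end, for the whole second after the job is handed in: the cap sits flush in the keg's mouth (sealing face within 2 mm of the rim, centred within 4 mm, upright within 3.4 degrees), locked under the lands, its ratchet clicked two or three times (joint cap_shell between 0.62 and 1.3 rad), at rest and released (all of step 3 and value of joint cap_shell below 1.3 rad and linear speed of cap below 0.01 m/s); the robot touches nothing.
It fails at once if the cap is pressed or jammed hard against the keg (contact force over 60 N) (contact force between cap and keg above 60 N).
It fails at once if a bystander (bung, ring, bottles, spray bottle, cup, spoon) is moved more than 30 mm (distance of any of bung, sealring, bottle_a, bottle_b, spray, glass, spoon from where it was at the start of the episode above 0.03 m).
It also fails if it takes over 72 s, if anything falls off the work surface, if the arm or the gripper's body presses on something with over 40 N, if the wrist force passes 120 N, or if a joint passes its speed limit or range.

ROBOT

A 7-joint arm with a two-finger parallel gripper is mounted at the origin on the work surface. World frame = base frame: x ahead of the robot, y to its left, z up, the work surface at z = 0. Lengths are in m, angles in rad, forces in N, time in s.
With the tool pointing down it reaches from about 0.4 to 0.85 m from the base axis. Payload 10.4 kg.
Tool frame: the origin (TCP) lies at the very end of the fingers, on their centre line; the grasp point (between the pads) lies 19 mm behind it (manip.tcp_to_grasp is the distance from the TCP to the grasp point, in m); x points along the fingers, y is the direction in which the jaws open and shut, and the axes are right-handed (so a half turn about x gives the same grasp; the last joint's range is limited). The gripper opens to 85 mm and grips with 20 to 120 N. Pads are 22 mm wide; open, the fingers measure 114 mm over their backs; the gripper's body (76 mm by 85 mm) begins 54 mm behind the grasp point. The pads swing forward as they close: fully open they stand 13 mm farther back than shut.
Start: joints at [-1.203, 0.332, -0.065, 1.46, 0.022, 1.35, -0.088], TCP at [0.238, 0.578, 0.231] pointing down, gripper open.
Joint ranges: [-2.6, 2.6], [-0.5, 2.12], [-1.47, 1.34], [0.16, 2.42], [-1.27, 4.41], [0.06, 2.06], [-2.6, 2.6]. Speed limits (rad/s): [2.22, 2.22, 2.79, 2.79, 3.14, 3.14, 3.14].

INTERFACE

Orientations are given as a unit quaternion [x, y, z, w].
In Python, from workcell import manip, cams, hand_in gives the robot as it stands.
- The arm moves only by the shell command python3 -m handwheel 'ROWS' [FORCE]. ROWS is text: rows parted by semicolons, each of 7 numbers parted by spaces: the shift along the tool's x, y, z in mm, then the turn, a rotation vector about the tool's x, y, z in rad, then the finger opening in mm, from 0 to 85.4. A call has 1 to 8 rows; each row shifts and turns the commanded pose from where the row before left it, along the tool's axes as they then stand; what a row does not reach is not made up. A row lasts 1/10 s, in which the tool goes at most 50 mm and 8.59 degrees, less where a joint would pass 70% of its speed; a pose out of reach is approached as far as the arm can. A call with a gripper value outside its range is refused whole. The fingers move at their own pace and stop on an object; FORCE is the grip in N (left out, the last holds). Time passes only in rows, so rows that do not move let the fingers close. It gives the time, the measured TCP pose, the force and the opening at its end, in the units of the state.
- manip.get_obs(): the state, without advancing time (a new reading comes with each control period).
- cams.camera(name): name is "scene" or "top" or "wrist"; returns a dict with "color" (400x640x3 uint8, blue, green, red), "depth" (400x640 float32, m along the optical axis (not along the pixel's ray), 0 where there is no reading), "camera_matrix" (3x3 intrinsics, pixels), "origin" and "attitude" of the camera in the world; the wrist camera has in their place "T_tool_cam" (4x4, takes a point from camera to tool coordinates, whose origin is the TCP and whose axes are the tool frame's). Camera axes: x right, y down, z forward; pixel columns grow to the right and rows downward; lengths in m; the calibration is good to about 2 mm. A picture is of the moment at which its call begins: read the wrist's pose just before it.
- hand_in(): hands the job in, once; it reports no verdict.
Trained networks look in the newest picture that a camera, given by its name, has taken for a name from the list of things; names that differ only in an ending like _2 or _b are one class to them, and where a whole thing is asked for, a point or a joint stands for the part that bears it (a point fixed in the world has none). Each returns a list of dicts, best first, with "conf" (0 to 1); they miss things now and then, are a little off and sometimes report something else, mostly with a low value. They report only what shows in the picture. A call takes as long as a camera call. They do not tell look-alikes from the thing itself.
- cams.recognise(camera, thing): "box" ([left, top, width, height] in pixels, round what is visible of it).
- cams.outline_of(camera, thing): "region" (400x640 bool, what is visible of it) and "box" ([left, top, width, height] in pixels, round what is visible of it).
The state is a dict: "clock": time; "joint_pos": joint angles; "joint_velocities": joint speeds; "tau": joint torques, N m; "position": TCP position; "ee_rot": TCP orientation; "ft_force": force on the tool from outside, world axes, zero at the start; "torque": the same for the moment, N m; "grip_width": opening from 0.0 (shut) to 1.0 (fully open).
Only numpy, scipy, OpenCV 4.12 (cv2) and the standard library are available. Lean on these libraries where they do the work, as an engineer would, in place of code of your own. Each camera call takes 0.05 s, during which the arm holds its last target.

## Working session

There is one attempt and no reset: what is moved stays moved. The work goes in short steps, Python scripts to look and compute and a shell command to move; the robot and the scene stay as the last step left them, time stands still between calls to the robot, and variables do not carry over. Pictures are saved under pics/ and viewed, and the job is handed in when it is done.

```bash
ls; mkdir -p pics
cat > h.py <<'E'
import numpy as np, cv2
from scipy.spatial.transform import Rotation as R
from workcell import manip, cams, hand_in
def snap(name,fn=None):
    o=manip.get_obs(); c=cams.camera(name)
    if fn: cv2.imwrite('pics/'+fn,c['color'])
    return o,c
def T(o,c):
    M=np.eye(4)
    if 'T_tool_cam' in c:
        M[:3,:3]=R.from_quat(o['ee_rot']).as_matrix(); M[:3,3]=o['position']
        return M@np.array(c['T_tool_cam'])
    a=np.array(c['attitude'],float)
    M[:3,:3]=R.from_quat(a).as_matrix() if a.size==4 else a.reshape(3,3)
    M[:3,3]=c['origin']; return M
def pts(o,c):
    d=c['depth'];K=np.array(c['camera_matrix']);v,u=np.mgrid[:400,:640]
    p=np.stack([(u-K[0,2])/K[0,0]*d,(v-K[1,2])/K[1,1]*d,d],-1)
    M=T(o,c); w=p@M[:3,:3].T+M[:3,3]; w[d==0]=np.nan; return w
def st():
    o=manip.get_obs()
    print('t',o['clock'],'p',np.round(o['position'],4),'q',np.round(o['ee_rot'],4),'f',np.round(o['ft_force'],2),'m',np.round(o['torque'],3),'g',o['grip_width'])
    print('j',np.round(o['joint_pos'],3))
    print(np.round(R.from_quat(o['ee_rot']).as_matrix(),3))
E
python3 - <<'E'
from h import *
st()
for n in ['scene','top','wrist']:
    o,c=snap(n,n+'0.png'); print(n,c['camera_matrix'].tolist() if hasattr(c['camera_matrix'],'tolist') else c['camera_matrix'], np.round(T(o,c),3).tolist())
    for th in ['cap_grip','cap','mouth','bore','stand','tray','bung','sealring','bottle_a','spray','glass','spoon']:
        try:
            print(th,[(np.round(r['box']).astype(int).tolist(),round(r['conf'],2)) for r in cams.recognise(n,th)][:4])
        except Exception as e: print(th,e)
st()
E
```

```text
pics
t 0.0 p [0.238  0.5775 0.2305] q [ 0.1368  0.6937 -0.1378  0.6936] f [-0.84  0.83  0.03] m [0.015 0.025 0.028] g 0.9991627481686975
j [-1.203  0.333 -0.065  1.461  0.022  1.35  -0.088]
[[-0.     0.381  0.925]
 [-0.001  0.925 -0.381]
 [-1.    -0.001  0.   ]]
scene [[465.7223916196245, 0.0, 324.5244610297891], [0.0, 465.7223916196245, 200.97889772423605], [0.0, 0.0, 1.0]] [[-0.394, 0.496, -0.774, 1.559], [0.919, 0.195, -0.343, 0.441], [-0.019, -0.846, -0.532, 0.86], [0.0, 0.0, 0.0, 1.0]]
cap_grip [([417, 199, 28, 26], 0.93), ([478, 252, 24, 28], 0.91), ([332, 207, 25, 27], 0.88), ([401, 245, 23, 23], 0.8)]
cap [([477, 249, 25, 30], 0.88), ([415, 201, 34, 32], 0.83), ([328, 205, 25, 33], 0.76), ([401, 247, 25, 23], 0.62)]
mouth [([238, 227, 70, 30], 0.72)]
bore [([239, 229, 69, 29], 0.89)]
stand [([238, 229, 64, 27], 0.94)]
tray [([364, 240, 93, 52], 0.84)]
bung [([436, 256, 12, 18], 0.47)]
sealring [([376, 253, 14, 13], 0.7)]
bottle_a [([348, 235, 21, 87], 0.7), ([273, 216, 28, 84], 0.64)]
spray [([174, 187, 34, 75], 0.75), ([364, 240, 94, 54], 0.2)]
glass [([463, 268, 32, 45], 0.
[... 926 characters left out ...]
129, 19, 29], 0.55)]
wrist [[301.2582675707113, 0.0, 316.8390491013821], [0.0, 301.2582675707113, 196.03702974238388], [0.0, 0.0, 1.0]] [[0.382, 0.886, 0.263, 0.17], [0.924, -0.366, -0.109, 0.606], [-0.001, 0.285, -0.959, 0.374], [0.0, 0.0, 0.0, 1.0]]
cap_grip [([95, 298, 45, 12], 0.75)]
cap [([98, 294, 48, 20], 0.63)]
mouth []
bore []
stand []
tray [([132, 380, 33, 19], 0.74)]
bung []
sealring []
bottle_a []
spray []
glass []
spoon []
t 1.95 p [0.238  0.5779 0.2313] q [ 0.1373  0.6937 -0.1372  0.6937] f [-1.17  0.26  0.49] m [ 0.023 -0.045  0.01 ] g 1.004436687478693
j [-1.203  0.332 -0.065  1.46   0.022  1.35  -0.089]
[[ 0.     0.381  0.925]
 [ 0.     0.925 -0.381]
 [-1.     0.    -0.   ]]
```

View pictures.

View pics/scene0.png

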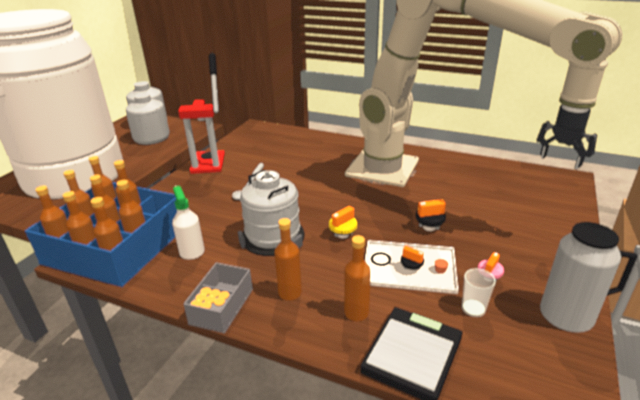

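View pics/top0.png

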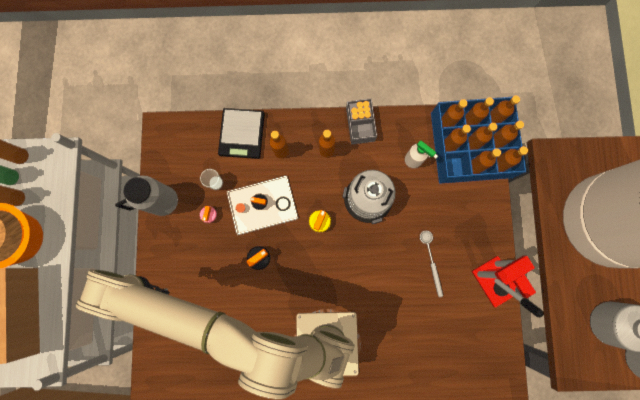

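View pics/wrist0.png

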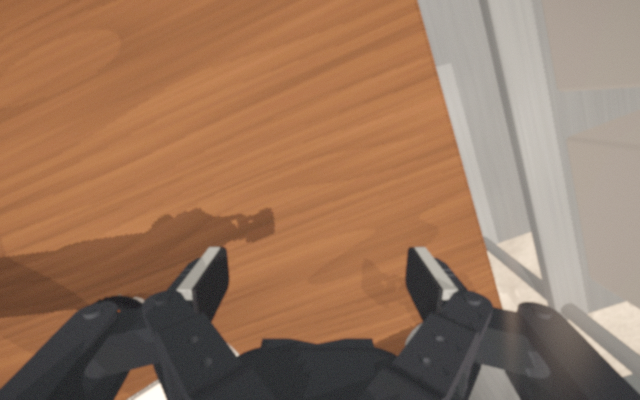

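Run:
```python
from h import *
for n,r in [('top',(215,130,445,260)),('scene',(160,160,520,330))]:
    o,c=snap(n); w=pts(o,c); np.save(n+'w.npy',w); np.save(n+'c.npy',c['color'])
    im=c['color'][r[1]:r[3],r[0]:r[2]]; f=800/im.shape[1]
    cv2.imwrite(f'pics/{n}z.png',cv2.resize(im,None,fx=f,fy=f,interpolation=cv2.INTER_CUBIC))
    hsv=cv2.cvtColor(c['color'],cv2.COLOR_BGR2HSV)
    if n=='top': pxs={'grip':(259,201),'mouth':(375,189),'bung':(241,208),'ring':(284,204)}
    else: pxs={'grip':(412,255),'mouth':(266,178)}
    for k,(u,v) in pxs.items():
        print(n,k,np.round(w[v-1:v+2,u-1:u+2].reshape(-1,3),3)[::4].tolist())
```

```text
top grip [[0.549, 0.255, 0.066], [0.543, 0.249, 0.079], [0.541, 0.247, 0.069]]
top mouth [[0.563, -0.182, 0.188], [0.559, -0.186, 0.187], [0.555, -0.189, 0.189]]
top bung [[0.529, 0.332, 0.031], [0.524, 0.327, 0.034], [0.52, 0.324, 0.031]]
top ring [[0.545, 0.164, 0.002], [0.54, 0.16, 0.005], [0.536, 0.156, 0.003]]
scene grip [[0.562, 0.251, 0.062], [0.563, 0.254, 0.06], [0.562, 0.257, 0.057]]
scene mouth [[0.539, -0.2, 0.197], [0.538, -0.198, 0.194], [0.578, -0.17, 0.217]]
```

View pics/topz.png

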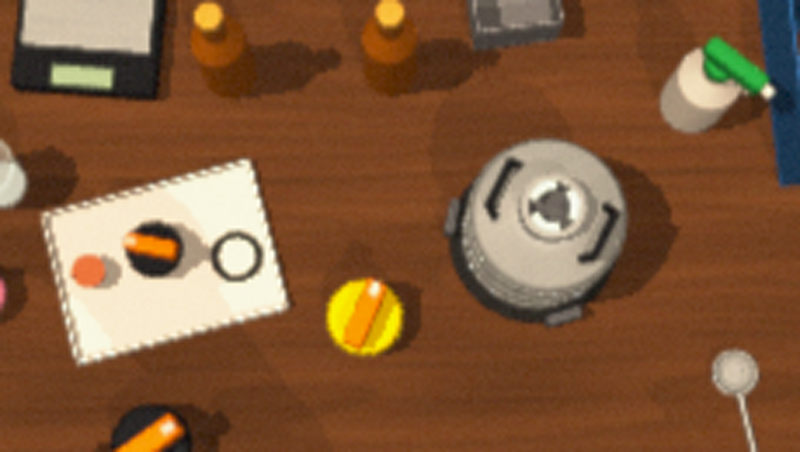

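View pics/scenez.png

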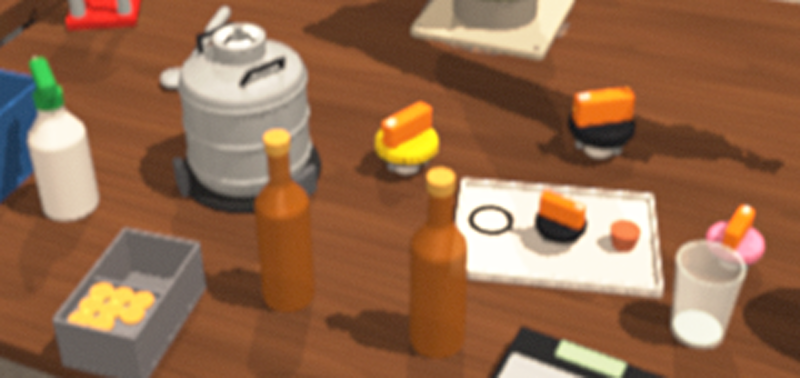

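```bash
cat >> h.py <<'E'
def Rdown(yang):  # tool y at world angle yang deg, x down
    a=np.radians(yang); x=np.array([0,0,-1.]); y=np.array([np.cos(a),np.sin(a),0]); return np.stack([x,y,np.cross(x,y)],1)
def plan(p1,yang,n,p0=None,y0=None):
    "rows from current (or given) pose to p1 / yaw, constant rotation about tool x"
    o=manip.get_obs()
    p0=o['position'] if p0 is None else np.array(p0)
    M=R.from_quat(o['ee_rot']).as_matrix()
    if y0 is None: y0=np.degrees(np.arctan2(M[1,1],M[0,1]))
    d=((yang-y0+180)%360)-180; st=(np.array(p1)-p0)/n*1000
    for i in range(n):
        Rm=Rdown(y0+d*i/n); s=Rm.T@st
        print('%.1f %.1f %.1f %.4f 0 0'%(*s,-np.radians(d)/n))
    print('yaw',y0,'->',yang,'|step|',np.linalg.norm(st),'rot/row deg',d/n)
E
python3 - <<'E'
from h import *
plan((0.495,0.27,0.2),-13,10)
w=np.load('topw.npy'); 
m=(w[...,2]>0.208)&(w[...,2]<0.225)&(np.abs(w[...,0]-.56)<.06)&(np.abs(w[...,1]+.185)<.06)
p=w[m][:,:2]; print(len(p)); print(p.min(0),p.max(0)); print(cv2.minEnclosingCircle(p.astype(np.float32)))
w=np.load('scenew.npy'); 
m=(w[...,2]>0.208)&(w[...,2]<0.225)&(np.abs(w[...,0]-.56)<.06)&(np.abs(w[...,1]+.185)<.06)
p=w[m][:,:2]; print(len(p)); print(p.min(0),p.max(0)); print(cv2.minEnclosingCircle(p.astype(np.float32)))
E
```

```text
3.1 -18.7 35.5 0.1407 0 0
3.1 -13.5 37.8 0.1407 0 0
3.1 -8.1 39.3 0.1407 0 0
3.1 -2.5 40.0 0.1407 0 0
3.1 3.1 40.0 0.1407 0 0
3.1 8.7 39.1 0.1407 0 0
3.1 14.1 37.5 0.1407 0 0
3.1 19.2 35.2 0.1407 0 0
3.1 24.0 32.1 0.1407 0 0
3.1 28.2 28.5 0.1407 0 0
yaw 67.60729742946111 -> -13 |step| 40.22211828250555 rot/row deg -8.060729742946112
179
[ 0.52292054 -0.21107133] [ 0.58786221 -0.14711437]
((0.5564015507698059, -0.17824110388755798), 0.03419490531086922)
216
[ 0.52462716 -0.21491525] [ 0.59458545 -0.14605886]
((0.5586686730384827, -0.18077898025512695), 0.0375930517911911)
```

```bash
python3 -m handwheel '3 -19 35.5 0.14 0 0 85; 3 -13.5 38 0.14 0 0 85; 3 -8 39 0.14 0 0 85; 3 -2.5 40 0.14 0 0 85; 3 3 40 0.14 0 0 85; 3 9 39 0.14 0 0 85; 3 14 37.5 0.14 0 0 85; 3 19 35 0.14 0 0 85'; python3 -m handwheel '3 24 32 0.14 0 0 85; 3 28 28 0.14 0 0 85; 0 0 0 0 0 0 60'
python3 - <<'E'
from h import *
st()
o,c=snap('wrist','w1.png'); np.save('w1w.npy',pts(o,c)); np.save('w1c.npy',c['color'])
for r in cams.outline_of('wrist','cap_grip'): print(r['box'],r['conf'])
E
```

```text
clock: 2.85
position: [0.4448, 0.3309, 0.2075]
ee_rot: [0.486, 0.513, -0.486, 0.513]
ft_force: [0.0, -0.3, 0.2]
grip_width: 0.995
clock: 3.15
position: [0.4989, 0.2658, 0.2012]
ee_rot: [-0.555, -0.438, 0.555, -0.439]
ft_force: [0.3, 0.7, 0.2]
grip_width: 0.848
t 3.15 p [0.4989 0.2658 0.2012] q [-0.5546 -0.4376  0.5548 -0.4394] f [0.32 0.72 0.2 ] m [ 0.026  0.003 -0.054] g 0.8484980499366457
j [-0.85   0.219  0.322  1.682 -0.07   1.252 -0.746]
[[ 0.001  0.973 -0.231]
 [-0.002 -0.231 -0.973]
 [-1.     0.002  0.002]]
[246.7, 0.0, 54.0, 13.4] 0.82
[95.8, 181.5, 113.3, 93.4] 0.79
[337.5, 146.5, 62.5, 67.5] 0.78
```

View pics/w1.png

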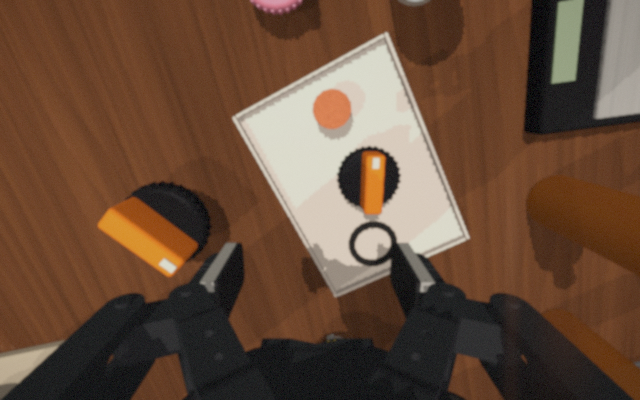

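```bash
cat >> h.py <<'E'
def bar(w,im,zlo=.062,zhi=.08,box=None):
    hsv=cv2.cvtColor(im,cv2.COLOR_BGR2HSV)
    m=(hsv[...,0]<22)&(hsv[...,1]>140)&(hsv[...,2]>120)
    if box: 
        k=np.zeros_like(m); k[box[1]:box[3],box[0]:box[2]]=1; 
        m=m&k; white=k&(hsv[...,1]<90)&(hsv[...,2]>150)
    top=(m|white)&(w[...,2]>zlo)&(w[...,2]<zhi)
    p=w[top]; print('n',len(p),'z',np.percentile(p[:,2],[5,50,95]).round(4))
    rc=cv2.minAreaRect((p[:,:2]*1000).astype(np.float32)); print('rect mm',rc)
    wm=w[white&(w[...,2]>zlo)&(w[...,2]<zhi)]; print('white',len(wm),wm.mean(0).round(4))
    bx=cv2.boxPoints(rc); c=np.array(rc[0]); d=wm.mean(0)[:2]*1000-c; 
    e=[bx[1]-bx[0],bx[2]-bx[1]]; e=max(e,key=np.linalg.norm); e=e*np.sign(e@d)
    print('angle bar x',np.degrees(np.arctan2(e[1],e[0])),'white dir',np.degrees(np.arctan2(d[1],d[0])))
    return p
E
python3 - <<'E'
from h import *
w=np.load('w1w.npy');im=np.load('w1c.npy')
print(w[178,345:400:4].round(4).tolist())
for z in (.06,.064,.067): bar(w,im,z,.08,(345,140,400,222))
# disc
hsv=cv2.cvtColor(im,cv2.COLOR_BGR2HSV)
k=np.zeros((400,640),bool);k[140:220,330:410]=1
m=k&(hsv[...,2]<70)&(w[...,2]>.03)&(w[...,2]<.055)
p=w[m]; print(len(p),cv2.minEnclosingCircle((p[:,:2]*1000).astype(np.float32)),np.percentile(p[:,2],[5,50,95]))
E
```

```text
[[0.5265, 0.2605, 0.0421], [0.5305, 0.2596, 0.0424], [0.5345, 0.2588, 0.0427], [0.5385, 0.2578, 0.0427], [0.5421, 0.2579, 0.0467], [0.5436, 0.263, 0.0693], [0.547, 0.2627, 0.0713], [0.5507, 0.2618, 0.071], [0.5544, 0.2607, 0.0702], [0.5577, 0.2604, 0.0723], [0.5663, 0.2513, 0.0432], [0.5702, 0.2505, 0.0438], [0.5743, 0.2494, 0.0432], [0.5786, 0.2481, 0.042]]
n 1163 z [0.064  0.0707 0.0721]
rect mm ((550.198974609375, 254.10992431640625), (57.36237716674805, 18.539546966552734), 76.98501586914062)
white 84 [0.5548 0.2735 0.0715]
angle bar x 76.98501822494649 white dir 76.50921164375977
n 1104 z [0.0679 0.0708 0.0721]
rect mm ((550.1870727539062, 254.0585479736328), (57.256927490234375, 18.539546966552734), 76.98501586914062)
white 84 [0.5548 0.2735 0.0715]
angle bar x 76.9849612799676 white dir 76.51039316307198
n 1075 z [0.0685 0.0708 0.0721]
rect mm ((550.1177978515625, 254.07456970214844), (57.256927490234375, 18.397241592407227), 76.98501586914062)
white 84 [0.5548 0.2735 0.0715]
angle bar x 76.9849612799676 white dir 76.30654030052781
1371 ((550.1043701171875, 254.5270233154297), 31.339189529418945) [0.04044691 0.04281851 0.04404552]
```

```bash
python3 -m handwheel '20 26 0 -0.006 0 0 50; 40 26 0 0 0 0 50; 40 0 0 0 0 0 50; 30 0 0 0 0 0 50; 15 0 0 0 0 0 50; 0 0 0 0 0 0 50' 60
python3 - <<'E'
from h import *
st()
o,c=snap('wrist','w2.png'); bar(pts(o,c),c['color'],.062,.08,(230,180,420,390))
E
```

```text
clock: 3.85
position: [0.5445, 0.2611, 0.0546]
ee_rot: [-0.549, -0.445, 0.551, -0.444]
ft_force: [-0.2, -1.0, -1.2]
grip_width: 0.59
t 3.85 p [0.5445 0.2611 0.0546] q [-0.5489 -0.4447  0.5511 -0.444 ] f [-0.22 -0.97 -1.22] m [0.011 0.017 0.039] g 0.5901259389569538
j [-0.77   0.454  0.31   1.718 -0.16   0.998 -0.614]
[[-0.003  0.978 -0.21 ]
 [-0.001 -0.21  -0.978]
 [-1.    -0.003  0.002]]
n 3980 z [0.0679 0.0707 0.0719]
rect mm ((531.6957397460938, 258.7715148925781), (57.94611740112305, 56.4812126159668), 77.02496337890625)
white 318 [0.5522 0.2749 0.0714]
angle bar x 77.02496403003548 white dir 38.185846162317304
```

View pics/w2.png

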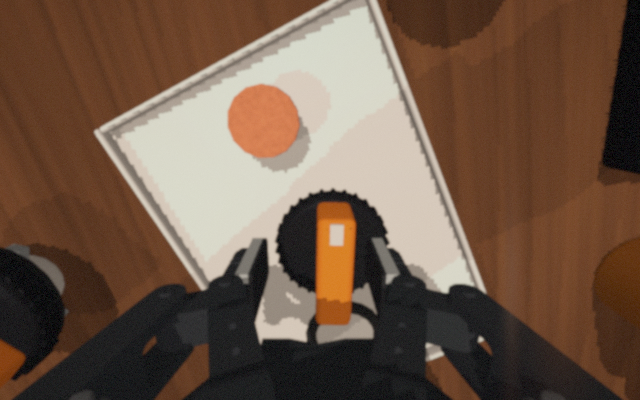

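Run:
```python
from h import *
st()
o,c=snap('wrist'); bar(pts(o,c),c['color'],.062,.08,(310,190,365,335))
plan((.5502,.2541,.046),-13,1)
```

```text
t 3.9 p [0.5457 0.2614 0.0565] q [-0.55   -0.4444  0.5503 -0.4441] f [-0.1  -1.29 -0.05] m [ 0.015  0.009 -0.044] g 0.5819352206281201
j [-0.77   0.452  0.311  1.716 -0.16   0.999 -0.614]
[[-0.001  0.978 -0.211]
 [ 0.    -0.211 -0.978]
 [-1.    -0.001 -0.   ]]
n 3849 z [0.0681 0.0707 0.0718]
rect mm ((550.5322875976562, 254.5301513671875), (57.65739059448242, 18.1236572265625), 76.83074188232422)
white 285 [0.5553 0.2745 0.0716]
angle bar x 76.83074840025814 white dir 76.54691260328532
11.7 5.1 6.4 0.0142 0 0
yaw -12.185489511486633 -> -13 |step| 14.311757795774897 rot/row deg -0.8145104885133776
```

```bash
python3 -m handwheel '5 5 6 0.014 0 0 50; 5.5 0 0 0 0 0 50; 0 0 0 0 0 0 50; 0 0 0 0 0 0 50' 60
python3 - <<'E'
from h import *
st()
E
```

```text
clock: 4.35
position: [0.5498, 0.2535, 0.046]
ee_rot: [0.554, 0.44, -0.554, 0.44]
ft_force: [0.3, -0.8, -0.2]
grip_width: 0.587
t 4.35 p [0.5498 0.2535 0.046 ] q [ 0.5537  0.4399 -0.5536  0.4398] f [ 0.34 -0.79 -0.16] m [ 0.022 -0.031  0.011] g 0.5867416599508904
j [-0.758  0.466  0.313  1.722 -0.168  0.98  -0.61 ]
[[ 0.     0.974 -0.226]
 [ 0.    -0.226 -0.974]
 [-1.    -0.    -0.   ]]
```

```bash
python3 -m handwheel '0 0 0 0 0 0 5; 0 0 0 0 0 0 5; 0 0 0 0 0 0 5; 0 0 0 0 0 0 5; 0 0 0 0 0 0 5; 0 0 0 0 0 0 5' 60
python3 - <<'E'
from h import *
st()
E
```

```text
clock: 4.95
position: [0.5499, 0.2537, 0.046]
ee_rot: [0.554, 0.44, -0.553, 0.44]
ft_force: [-0.1, 0.5, 3.8]
grip_width: 0.199
t 4.95 p [0.5499 0.2537 0.046 ] q [ 0.5538  0.44   -0.5535  0.4399] f [-0.05  0.5   3.79] m [ 0.069  0.225 -0.008] g 0.19895374170358893
j [-0.758  0.466  0.313  1.722 -0.168  0.98  -0.61 ]
[[ 0.     0.974 -0.226]
 [ 0.    -0.226 -0.974]
 [-1.     0.    -0.   ]]
```

```bash
python3 -m handwheel '-15 0 0 0 0 0 5; -30 0 0 0 0 0 5; -40 0 0 0 0 0 5; -40 0 0 0 0 0 5; -40 0 0 0 0 0 5; -40 0 10 0 0 0 5; -40 6 25 0 0 0 5; -25 10 40 0 0 0 5'; python3 -m handwheel '0 11 43 0 0 0 5; 0 11 43 0 0 0 5; 0 11 43 0 0 0 5; 0 11 43 0 0 0 5; 0 11 43 0 0 0 5; 0 11 40 0 0 0 5; 0 11 20 0 0 0 5; 0 0 0 0 0 0 5';  python3 - <<'E'
from h import *
st()
o,c=snap('wrist','w3.png'); np.save('w3w.npy',pts(o,c)); np.save('w3c.npy',c['color'])
E
```

```text
clock: 5.75
position: [0.548, 0.1783, 0.3192]
ee_rot: [0.554, 0.441, -0.552, 0.441]
ft_force: [0.7, -0.4, -3.4]
grip_width: 0.195
clock: 6.55
position: [0.5604, -0.1131, 0.3163]
ee_rot: [-0.555, -0.438, 0.555, -0.438]
ft_force: [0.2, 0.4, -1.6]
grip_width: 0.195
t 6.55 p [ 0.5604 -0.1131  0.3163] q [-0.5547 -0.4377  0.5554 -0.4385] f [ 0.16  0.38 -1.63] m [0.003 0.013 0.006] g 0.19533548341884419
j [-0.394  0.193  0.605  1.497 -0.108  1.486 -0.024]
[[-0.     0.973 -0.232]
 [-0.001 -0.232 -0.973]
 [-1.     0.     0.001]]
```

View pics/w3.png

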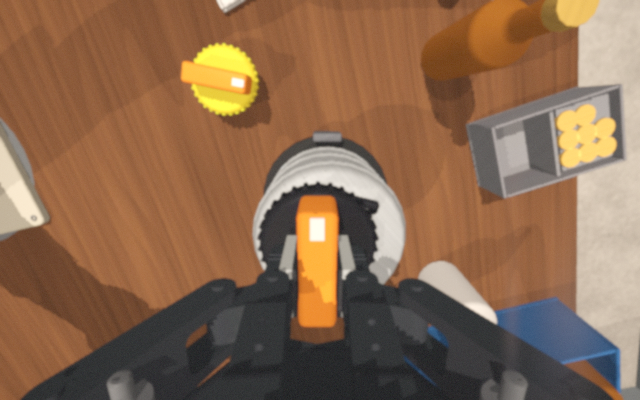

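```bash
python3 -m handwheel '0 3 40 0 0 0 5; 0 3 40 0 0 0 5; 0 3 40 0 0 0 5; 0 3 40 0 0 0 5; 0 0 0 0 0 0 5; 0 0 0 0 0 0 5';  python3 - <<'E'
from h import *
st()
o,c=snap('wrist','w4.png'); np.save('w4w.npy',pts(o,c)); np.save('w4c.npy',c['color']);np.save('w4T.npy',T(o,c))
cv2.imwrite('pics/w4z.png',cv2.resize(c['color'][20:150,230:420],None,fx=4,fy=4,interpolation=cv2.INTER_CUBIC))
E
```

```text
clock: 7.2
position: [0.5366, -0.2668, 0.3158]
ee_rot: [0.554, 0.44, -0.554, 0.439]
ft_force: [0.1, 0.5, -3.1]
grip_width: 0.198
t 7.2 p [ 0.5366 -0.2668  0.3158] q [ 0.5538  0.44   -0.5537  0.4394] f [ 0.14  0.53 -3.11] m [ 0.065 -0.049  0.038] g 0.19831046101932667
j [-0.164  0.279  0.696  1.426 -0.178  1.501  0.297]
[[-0.     0.974 -0.227]
 [ 0.001 -0.227 -0.974]
 [-1.    -0.001 -0.001]]
```

View pics/w4.png

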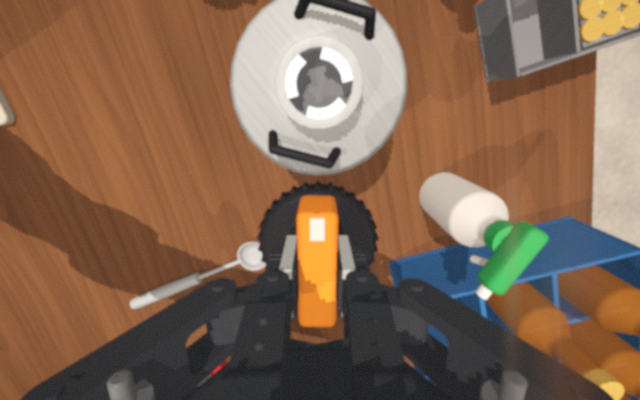

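View pics/w4z.png

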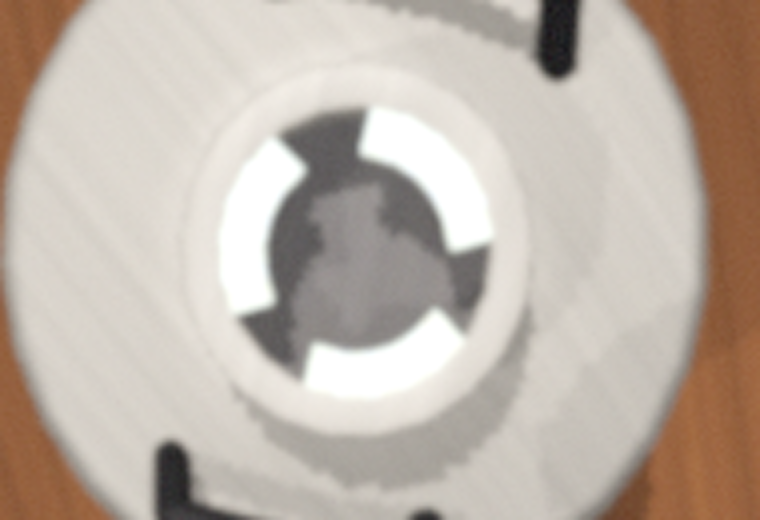

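```bash
cat > slots.py <<'E'
from h import *
w=np.load('w4w.npy');im=np.load('w4c.npy');M=np.load('w4T.npy')
K=cams.camera('wrist')['camera_matrix'] if 0 else np.array([[301.2582675707113,0,316.8390491013821],[0,301.2582675707113,196.03702974238388],[0,0,1]])
v,u=np.mgrid[:400,:640]
d=np.stack([(u-K[0,2])/K[0,0],(v-K[1,2])/K[1,1],np.ones_like(u)],-1)@M[:3,:3].T
z=0.215; X=M[:3,3]+d*((z-M[2,3])/d[...,2])[...,None]
P=X[...,:2]*1000
g=cv2.cvtColor(im,cv2.COLOR_BGR2GRAY)
# depth check of lands & rim
for (a,b) in [(320+20,50),(290,80),(325,125),(360,70),(275,85)]: print((a,b),w[b,a].round(4),g[b,a])
near=(np.hypot(P[...,0]-557,P[...,1]+179)<40)
land=near&(g>235)&(np.hypot(P[...,0]-557,P[...,1]+179)<30)
p=P[land]; (c,r)=cv2.minEnclosingCircle(p.astype(np.float32)); print('lands circle',c,r,len(p))
# rim from depth
m=near&(w[...,2]>.205)&(w[...,2]<.225); q=w[m][:,:2]*1000; print('rim depth',cv2.minEnclosingCircle(q.astype(np.float32)),len(q),np.median(w[m][:,2]))
c=np.array(c)
rel=P-c; rr=np.hypot(rel[...,0],rel[...,1]); th=np.degrees(np.arctan2(rel[...,1],rel[...,0]))%120
for lo,hi in ((18,21),(19,23),(20.5,23.5)):
    s=near&(rr>lo)&(rr<hi)&(g<175); a=th[s]*3; mu=np.degrees(np.angle(np.mean(np.exp(1j*np.radians(a)))))/3%120
    print(lo,hi,s.sum(),'slot angle mod120',mu)
    full=(np.degrees(np.arctan2(rel[...,1],rel[...,0]))[s]-mu)%360
    for k in range(3):
        e=((full-120*k+180)%360-180); e=e[abs(e)<60]; print('  slot',k,e.mean().round(2),e.min().round(1),e.max().round(1),len(e))
E
python3 slots.py
```

```text
(340, 50) [ 0.5776 -0.1612  0.2149] 226
(290, 80) [ 0.5366 -0.1731  0.2175] 255
(325, 125) [ 0.5549 -0.2113  0.2155] 227
(360, 70) [ 0.5893 -0.1781  0.2155] 214
(275, 85) [ 0.5243 -0.1737  0.2143] 216
lands circle (556.9970092773438, -178.48379516601562) 29.511568069458008 1546
rim depth ((556.436767578125, -180.55801391601562), 33.94730758666992) 4128 0.2152540308042525
18 21 211 slot angle mod120 92.21695142106238
  slot 0 -0.5 -19.1 18.6 80
  slot 1 10.14 -11.4 56.4 66
  slot 2 -8.13 -58.4 10.8 65
19 23 288 slot angle mod120 92.13151929085035
  slot 0 0.05 -19.1 19.9 116
  slot 1 3.3 -13.1 19.8 85
  slot 2 -3.27 -19.1 13.0 87
20.5 23.5 231 slot angle mod120 92.32885854814572
  slot 0 0.3 -19.1 20.2 92
  slot 1 3.05 -13.2 19.6 69
  slot 2 -3.39 -19.5 12.9 70
```

```bash
cat >> slots.py <<'E'
print('-----')
from scipy.optimize import least_squares
# fit bore/lands: dark pixels' slot centroids equalised
q=w[m][:,:2]*1000
h=cv2.convexHull(q.astype(np.float32))[:,0]
f=least_squares(lambda x:np.hypot(h[:,0]-x[0],h[:,1]-x[1])-x[2],[556,-180,34]).x; print('hull fit',f)
fl=least_squares(lambda x:0,[0]) if 0 else None
def ev(c):
    rel=P-c; rr=np.hypot(rel[...,0],rel[...,1]); t=np.degrees(np.arctan2(rel[...,1],rel[...,0]))
    s=near&(rr>20)&(rr<23.5)&(g<175); mu=np.degrees(np.angle(np.mean(np.exp(3j*np.radians(t[s])))))/3%120
    out=[]
    for k in range(3):
        e=((t[s]-mu-120*k+180)%360-180); e=e[abs(e)<40]; out.append((e.mean().round(2),e.min().round(1),e.max().round(1),len(e)))
    return mu,out
for c in [f[:2],(556.7,-180),(556.4,-180.6),(556.5,-181.2)]: print(c,ev(np.array(c)))
E
python3 slots.py | sed -n '/-----/,$p'
```

```text
-----
hull fit [ 556.60035242 -180.55882466   33.64048076]
[ 556.60035242 -180.55882466] (np.float64(92.18222060594422), [(np.float64(-0.92), np.float64(-18.5), np.float64(16.4), 91), (np.float64(-0.53), np.float64(-18.8), np.float64(17.9), 84), (np.float64(1.48), np.float64(-17.1), np.float64(18.5), 85)])
(556.7, -180) (np.float64(92.2555383110775), [(np.float64(-0.75), np.float64(-18.8), np.float64(17.7), 96), (np.float64(0.6), np.float64(-17.6), np.float64(18.5), 85), (np.float64(0.23), np.float64(-17.8), np.float64(16.9), 82)])
(556.4, -180.6) (np.float64(91.9140619444378), [(np.float64(-1.17), np.float64(-18.7), np.float64(16.2), 91), (np.float64(-0.02), np.float64(-18.5), np.float64(19.3), 88), (np.float64(1.37), np.float64(-16.4), np.float64(18.9), 79)])
(556.5, -181.2) (np.float64(92.30881010232736), [(np.float64(-1.44), np.float64(-18.5), np.float64(14.9), 86), (np.float64(-1.53), np.float64(-20.5), np.float64(17.8), 85), (np.float64(2.87), np.float64(-15.9), np.float64(20.0), 88)])
```

Run:
```python
from h import *
w=np.load('w4w.npy');im=np.load('w4c.npy')
o=manip.get_obs();tp=np.array(o['position']);M=R.from_quat(o['ee_rot']).as_matrix()
print(w[230:330:20,318].round(4).tolist())
bar(w,im,.33,.35,(290,190,345,330))
hsv=cv2.cvtColor(im,cv2.COLOR_BGR2HSV)
k=np.zeros((400,640),bool);k[170:290,240:390]=1
m=k&(hsv[...,2]<80)&(w[...,2]>.30)&(w[...,2]<.318)
p=w[m];h=cv2.convexHull((p[:,:2]*1000).astype(np.float32))[:,0]; print(len(p),np.percentile(p[:,2],[5,50,95]))
# tool-frame coordinates (y,z) of disc points, radius 32 circle fit on hull facing the camera
q=(p-tp)@M*1000; print('tool y',q[:,1].min(),q[:,1].max(),'tool z min',q[:,2].min())
st()
plan((.5567,-.1802,.316),2.2,6)
```

```text
[[0.541, -0.2449, 0.3413], [0.5389, -0.2541, 0.3408], [0.5367, -0.2636, 0.3407], [0.5344, -0.2735, 0.3407], [0.5318, -0.2847, 0.3395]]
n 4829 z [0.3363 0.3404 0.3418]
rect mm ((535.660888671875, -265.4351806640625), (57.58411407470703, 25.01648712158203), 76.02971649169922)
white 492 [ 0.5399 -0.248   0.3406]
angle bar x 76.02974279490212 white dir 76.39528509514952
3744 [0.30506919 0.31203301 0.31340106]
tool y -33.188505211190844 31.00117151914701 tool z min -32.47132277259123
t 7.25 p [ 0.5372 -0.2655  0.3157] q [ 0.5535  0.4407 -0.5531  0.4399] f [ 0.1   0.5  -3.78] m [ 0.048 -0.022  0.01 ] g 0.19630883646338596
j [-0.165  0.279  0.695  1.427 -0.179  1.501  0.297]
[[-0.     0.974 -0.225]
 [ 0.001 -0.225 -0.974]
 [-1.    -0.001 -0.001]]
-0.0 -0.0 -14.6 -0.0442 0 0
-0.0 0.6 -14.6 -0.0442 0 0
-0.0 1.3 -14.5 -0.0442 0 0
-0.0 1.9 -14.5 -0.0442 0 0
-0.0 2.5 -14.4 -0.0442 0 0
-0.0 3.2 -14.2 -0.0442 0 0
yaw -12.978506631441677 -> 2.2 |step| 14.58533795679435 rot/row deg 2.5297511052402797
```

Run:
```python
from h import *
plan((.557,-.181,.30),2.2,6,p0=(.5369,-.2662,.3157))
```

```text
2.6 0.1 -14.6 -0.0442 0 0
2.6 0.7 -14.6 -0.0442 0 0
2.6 1.4 -14.5 -0.0442 0 0
2.6 2.0 -14.5 -0.0442 0 0
2.6 2.6 -14.3 -0.0442 0 0
2.6 3.3 -14.2 -0.0442 0 0
yaw -12.978506631441677 -> 2.2 |step| 14.82259911231645 rot/row deg 2.5297511052402797
```

```bash
python3 -m handwheel '2.6 0 -14.6 -0.044 0 0 5; 2.6 0.7 -14.6 -0.044 0 0 5; 2.6 1.4 -14.5 -0.044 0 0 5; 2.6 2 -14.5 -0.044 0 0 5; 2.6 2.6 -14.3 -0.044 0 0 5; 2.6 3.3 -14.2 -0.044 0 0 5; 0 0 0 0 0 0 5; 0 0 0 0 0 0 5';  python3 - <<'E'
from h import *
ps=[]
for i in range(4):
    cams.camera('wrist'); ps.append(manip.get_obs()['position'])
print(np.mean(ps,0),np.std(ps,0)); st()
plan((.557,-.181,.262),2.2,1,p0=np.mean(ps,0))
o,c=snap('scene','s5.png'); cv2.imwrite('pics/s5z.png',cv2.resize(c['color'][120:280,180:340],None,fx=4,fy=4,interpolation=cv2.INTER_CUBIC)[:600])
E
```

```text
clock: 8.05
position: [0.557, -0.182, 0.3002]
ee_rot: [0.491, 0.509, -0.491, 0.509]
ft_force: [0.1, 0.2, -1.9]
grip_width: 0.199
[ 0.55676155 -0.18289214  0.3003426 ] [3.56057808e-05 1.28437018e-04 2.07466053e-05]
t 8.25 p [ 0.5568 -0.1829  0.3003] q [ 0.4914  0.5083 -0.4914  0.5086] f [-0.04 -0.06 -3.12] m [-0.021  0.     0.011] g 0.1976615273611251
j [-0.267  0.236  0.615  1.488 -0.136  1.46   0.384]
[[ 0.     0.999  0.034]
 [-0.     0.034 -0.999]
 [-1.     0.     0.   ]]
38.3 0.3 -1.9 -0.0043 0 0
yaw 1.9562272211800855 -> 2.2 |step| 38.389999600790894 rot/row deg 0.24377277881990267
```

View pics/s5z.png

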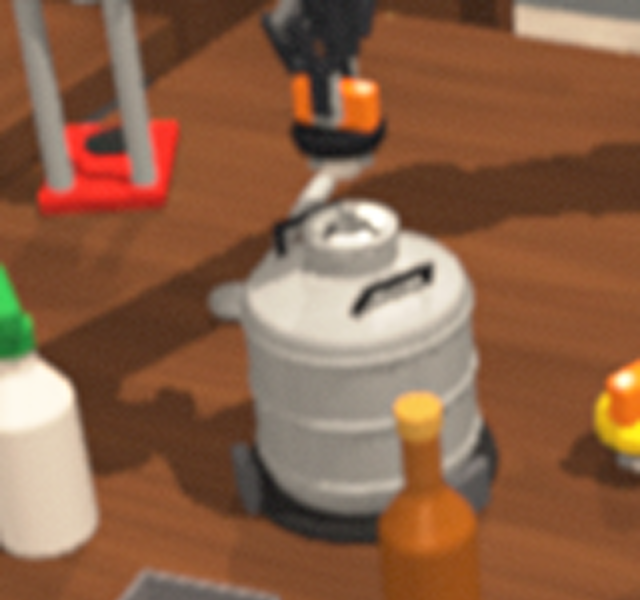

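```bash
python3 -m handwheel '15 0.3 -1.9 -0.004 0 0 5; 15 0 0 0 0 0 5; 8 0 0 0 0 0 5; 0 0 0 0 0 0 5; 0 0 0 0 0 0 5;0 0 0 0 0 0 5';  python3 - <<'E'
from h import *
st()
E
```

```text
clock: 8.9
position: [0.5575, -0.1802, 0.2629]
ee_rot: [0.49, 0.51, -0.49, 0.51]
ft_force: [0.6, 0.0, -2.1]
grip_width: 0.193
t 8.9 p [ 0.5575 -0.1802  0.2629] q [ 0.4902  0.5096 -0.4897  0.5101] f [ 0.57  0.04 -2.05] m [ 0.023 -0.041 -0.001] g 0.19270918634727335
j [-0.267  0.25   0.607  1.552 -0.144  1.385  0.392]
[[ 0.001  0.999  0.04 ]
 [-0.     0.04  -0.999]
 [-1.     0.001  0.   ]]
```

```bash
python3 -m handwheel '2 0 0.5 0 0 0 5; 2 0 0 0 0 0 5; 2 0 0 0 0 0 5; 0 0 0 0 0 0 5';python3 -m handwheel '2 0 0 0 0 0 5; 0 0 0 0 0 0 5';python3 -m handwheel '2 0 0 0 0 0 5; 0 0 0 0 0 0 5'
```

```text
clock: 9.3
position: [0.5571, -0.1804, 0.2558]
ee_rot: [0.49, 0.51, -0.49, 0.51]
ft_force: [0.3, -0.0, -3.4]
grip_width: 0.196
clock: 9.5
position: [0.5572, -0.1804, 0.2539]
ee_rot: [0.49, 0.51, -0.49, 0.51]
ft_force: [-0.8, -0.3, -2.2]
grip_width: 0.197
clock: 9.7
position: [0.5572, -0.1804, 0.2519]
ee_rot: [0.49, 0.51, -0.49, 0.51]
ft_force: [-0.4, 0.3, -2.6]
grip_width: 0.194
```

```bash
python3 -m handwheel '1.5 0 0 0 0 0 5; 1 0 0 0 0 0 5; 0 0 0 0 0 0 5';python3 -m handwheel '1 0 0 0 0 0 5; 0 0 0 0 0 0 5';python3 -m handwheel '1 0 0 0 0 0 5; 0 0 0 0 0 0 5';python3 -m handwheel '1 0 0 0 0 0 5; 0 0 0 0 0 0 5'
```

```text
clock: 10.0
position: [0.5572, -0.1804, 0.2495]
ee_rot: [0.49, 0.51, -0.49, 0.51]
ft_force: [-0.7, -0.2, -2.4]
grip_width: 0.194
clock: 10.2
position: [0.5572, -0.1805, 0.2485]
ee_rot: [0.49, 0.51, -0.49, 0.51]
ft_force: [0.9, 0.5, -3.5]
grip_width: 0.201
clock: 10.4
position: [0.5572, -0.1804, 0.2475]
ee_rot: [0.49, 0.51, -0.49, 0.51]
ft_force: [0.3, 0.2, -2.1]
grip_width: 0.198
clock: 10.6
position: [0.5572, -0.1804, 0.2465]
ee_rot: [0.49, 0.51, -0.49, 0.51]
ft_force: [-0.1, -0.4, -2.7]
grip_width: 0.199
```

```bash
python3 -m handwheel '1 0 0 0 0 0 5; 0 0 0 0 0 0 5';python3 -m handwheel '1 0 0 0 0 0 5; 0 0 0 0 0 0 5';python3 -m handwheel '1 0 0 0 0 0 5; 0 0 0 0 0 0 5';python3 -m handwheel '1 0 0 0 0 0 5; 0 0 0 0 0 0 5'
```

```text
clock: 10.8
position: [0.5572, -0.1804, 0.2455]
ee_rot: [0.49, 0.51, -0.49, 0.51]
ft_force: [-0.4, -0.2, -3.3]
grip_width: 0.199
clock: 11.0
position: [0.5572, -0.1804, 0.2445]
ee_rot: [0.49, 0.51, -0.49, 0.51]
ft_force: [0.2, -0.4, -3.2]
grip_width: 0.198
clock: 11.2
position: [0.5572, -0.1805, 0.2435]
ee_rot: [0.49, 0.51, -0.49, 0.51]
ft_force: [0.1, -0.4, -3.5]
grip_width: 0.196
clock: 11.4
position: [0.5572, -0.1804, 0.2425]
ee_rot: [0.49, 0.51, -0.49, 0.51]
ft_force: [0.1, 0.5, -3.5]
grip_width: 0.196
```

The lugs are passing through the slots with no force; seated height should be TCP z ≈ 0.237.

```bash
python3 -m handwheel '1 0 0 0 0 0 5; 1 0 0 0 0 0 5; 0 0 0 0 0 0 5';python3 -m handwheel '1 0 0 0 0 0 5; 1 0 0 0 0 0 5; 0 0 0 0 0 0 5';python3 -m handwheel '1 0 0 0 0 0 5; 0 0 0 0 0 0 5';python3 -m handwheel '0.7 0 0 0 0 0 5; 0 0 0 0 0 0 5'
```

```text
clock: 11.7
position: [0.5572, -0.1805, 0.2405]
ee_rot: [0.49, 0.51, -0.49, 0.51]
ft_force: [0.7, 0.0, -2.6]
grip_width: 0.2
clock: 12.0
position: [0.5572, -0.1805, 0.2385]
ee_rot: [0.49, 0.51, -0.49, 0.51]
ft_force: [0.6, -0.4, -2.6]
grip_width: 0.198
clock: 12.2
position: [0.5572, -0.1805, 0.2375]
ee_rot: [0.49, 0.51, -0.49, 0.51]
ft_force: [-0.7, -0.0, -2.4]
grip_width: 0.199
clock: 12.4
position: [0.5573, -0.1805, 0.2373]
ee_rot: [0.49, 0.51, -0.49, 0.51]
ft_force: [-0.2, -0.4, -0.5]
grip_width: 0.197
```

```bash
python3 -m handwheel '0 0 0 0.05 0 0 5; 0 0 0 0.08 0 0 5; 0 -0.1 0 0.08 0 0 5; 0 0 0 0.08 0 0 5; 0 -0.1 0 0.08 0 0 5;0 0 0 0 0 0 5';python3 -c "
from h import *
st()"; python3 -m handwheel '0 -0.1 0 0.1 0 0 5; 0 0 0 0.1 0 0 5; 0 -0.1 0 0.1 0 0 5; 0 -0.1 0 0.1 0 0 5; 0 0 0 0.1 0 0 5; 0 0 0 0 0 0 5';python3 -c "
from h import *
st()"
```

```text
clock: 13.0
position: [0.5572, -0.1808, 0.2373]
ee_rot: [0.576, 0.41, -0.576, 0.411]
ft_force: [0.4, -0.4, 0.7]
grip_width: 0.194
t 13.0 p [ 0.5572 -0.1808  0.2373] q [ 0.5757  0.4104 -0.5756  0.4109] f [ 0.43 -0.4   0.73] m [-0.221  0.152  0.04 ] g 0.1943967096409023
j [-0.305  0.27   0.656  1.592 -0.168  1.336  0.041]
[[ 0.001  0.946 -0.326]
 [-0.    -0.326 -0.946]
 [-1.     0.001  0.   ]]
clock: 13.6
position: [0.5568, -0.1805, 0.2373]
ee_rot: [0.659, 0.256, -0.659, 0.256]
ft_force: [-0.6, 0.6, 0.8]
grip_width: 0.195
t 13.6 p [ 0.5568 -0.1805  0.2373] q [ 0.6592  0.256  -0.659   0.2562] f [-0.58  0.61  0.85] m [-0.18   0.244  0.019] g 0.1946554016358936
j [-0.363  0.281  0.73   1.596 -0.191  1.337 -0.438]
[[ 0.     0.675 -0.738]
 [-0.    -0.738 -0.675]
 [-1.     0.    -0.   ]]
```

```bash
cat > y.py <<'E'
from h import *
o=manip.get_obs();M=R.from_quat(o['ee_rot']).as_matrix()
print('YAW',round(np.degrees(np.arctan2(M[1,1],M[0,1])),2),'mz',np.round(o['torque'],3),'f',np.round(o['ft_force'],1),'tau7',round(o['tau'][6],3),'j7',round(o['joint_pos'][6],3),'z',round(o['position'][2],4))
E
python3 -m handwheel '0 0 0 0.08 0 0 5; 0 -0.1 0 0.08 0 0 5; 0 0 0 0 0 0 5'>/dev/null;python3 y.py
python3 -m handwheel '0 0 0 0.05 0 0 5; 0 0 0 0 0 0 5'>/dev/null;python3 y.py
python3 -m handwheel '0 0 0 0.05 0 0 5; 0 0 0 0 0 0 5'>/dev/null;python3 y.py
python3 -m handwheel '0 0 0 0.05 0 0 5; 0 0 0 0 0 0 5'>/dev/null;python3 y.py
```

```text
YAW -56.57 mz [-0.087  0.411 -0.022] f [-1.7 -0.2  1.1] tau7 -1.451 j7 -0.589 z 0.2372
YAW -59.37 mz [-0.144  0.495  0.079] f [-1.8 -0.7  2. ] tau7 -0.825 j7 -0.635 z 0.2372
YAW -62.25 mz [-0.166  0.312  0.116] f [-0.9 -1.3  3.3] tau7 -0.853 j7 -0.683 z 0.2372
YAW -65.13 mz [-0.042  0.293  0.086] f [-1.1 -1.7  3.9] tau7 -0.908 j7 -0.731 z 0.2372
```

```bash
python3 -m handwheel '0 0 0 0.05 0 0 5; 0 0 0 0 0 0 5'>/dev/null;python3 y.py
python3 -m handwheel '0 0 0 0.05 0 0 5; 0 0 0 0 0 0 5'>/dev/null;python3 y.py
python3 -m handwheel '0 0 0 0.05 0 0 5; 0 0 0 0 0 0 5'>/dev/null;python3 y.py
```

```text
YAW -68.01 mz [-0.08   0.136  0.161] f [ 0.  -0.9  2.6] tau7 -0.944 j7 -0.779 z 0.2372
YAW -70.88 mz [0.037 0.014 0.271] f [-0.2 -0.4  3.6] tau7 -1.093 j7 -0.827 z 0.2372
YAW -73.76 mz [ 0.403 -0.53  -0.129] f [2.6 1.3 4.2] tau7 -0.661 j7 -0.875 z 0.2372
```

```bash
for i in 1 ; do python3 -m handwheel '0 0 0 0.05 0 0 5; 0 0 0 0 0 0 5'>/dev/null;python3 y.py
python3 -m handwheel '0 0 0 0.05 0 0 5; 0 0 0 0 0 0 5'>/dev/null;python3 y.py
python3 -m handwheel '0 0 0 0.05 0 0 5; 0 0 0 0 0 0 5'>/dev/null;python3 y.py
python3 -m handwheel '0 0 0 0.05 0 0 5; 0 0 0 0 0 0 5'>/dev/null;python3 y.py
python3 -m handwheel '0 0 0 0.05 0 0 5; 0 0 0 0 0 0 5'>/dev/null;python3 y.py
done
```

```text
YAW -76.63 mz [ 0.479 -0.585 -0.062] f [2.4 1.4 4.3] tau7 -0.687 j7 -0.922 z 0.2372
YAW -79.49 mz [ 0.488 -0.125  0.03 ] f [0.3 2.7 4.1] tau7 -0.793 j7 -0.969 z 0.2371
YAW -82.36 mz [ 0.462 -0.085  0.105] f [-0.4  1.9  5.4] tau7 -0.775 j7 -1.017 z 0.2371
YAW -85.22 mz [ 0.541 -0.288  0.1  ] f [1.  2.  4.7] tau7 -0.898 j7 -1.064 z 0.2371
YAW -88.09 mz [ 0.7   -0.303  0.212] f [1.1 1.9 4.9] tau7 -0.861 j7 -1.111 z 0.2371
```

```bash
python3 -m handwheel '0 0 0 0.05 0 0 5; 0 0 0 0 0 0 5'>/dev/null;python3 y.py
python3 -m handwheel '0 0 0 0.05 0 0 5; 0 0 0 0 0 0 5'>/dev/null;python3 y.py
python3 -m handwheel '0 0 0 0.05 0 0 5; 0 0 0 0 0 0 5'>/dev/null;python3 y.py
```

```text
YAW -90.95 mz [ 0.67  -0.459  0.295] f [1.6 1.9 4.6] tau7 -1.043 j7 -1.158 z 0.2371
YAW -93.84 mz [ 0.707 -0.725 -0.105] f [2.1 2.4 4.2] tau7 -0.632 j7 -1.206 z 0.2371
YAW -96.72 mz [ 0.675 -0.7   -0.095] f [3.  2.4 4.3] tau7 -0.623 j7 -1.253 z 0.2371
```

```bash
python3 -m handwheel '0 0 0 0.05 0 0 5; 0 0 0 0.02 0 0 5; 0 0 0 0 0 0 5; 0 0 0 0 0 0 5'>/dev/null;python3 y.py
python3 -m handwheel '0 0 0 0 0 0 26; 0 0 0 0 0 0 32; 0 0 0 0 0 0 40; 0 0 0 0 0 0 45; 0 0 0 0 0 0 45; 0 0 0 0 0 0 45'; python3 y.py
python3 - <<'E'
from h import *
o,c=snap('wrist','w6.png')
E
```

```text
YAW -100.64 mz [ 0.762 -0.358  0.039] f [1.1 2.  6.1] tau7 -0.088 j7 -1.317 z 0.2371
clock: 17.7
position: [0.5567, -0.1802, 0.2369]
ee_rot: [-0.704, 0.067, 0.704, 0.067]
ft_force: [-0.2, -0.5, -0.2]
grip_width: 0.525
YAW -100.83 mz [ 0.024  0.04  -0.021] f [-0.2 -0.5 -0.2] tau7 0.007 j7 -1.32 z 0.2369
```

View pics/w6.png

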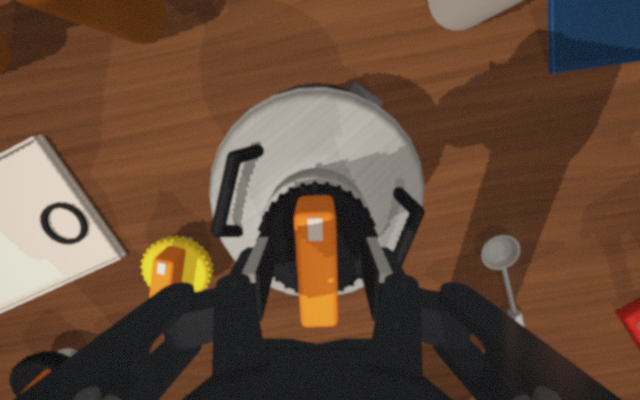

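```bash
python3 -m handwheel '-10 0 0 0 0 0 45; -20 0 0 0 0 0 45; -30 0 0 0 0 0 45; -30 0 0 0 0 0 45; -30 0 20 0 0 0 45; 0 0 30 0 0 0 45; 0 0 30 0 0 0 45; 0 0 0 0 0 0 45';python3 -m handwheel '0 0 0 0 0 0 45; 0 0 0 0 0 0 45'
python3 - <<'E'
from h import *
st()
o,c=snap('wrist','w7.png'); np.save('w7w.npy',pts(o,c)); np.save('w7c.npy',c['color']); 
o2,c2=snap('scene','s7.png');cv2.imwrite('pics/s7z.png',cv2.resize(c2['color'][120:280,180:340],None,fx=3.7,fy=3.7,interpolation=cv2.INTER_CUBIC))
E
```

```text
clock: 18.55
position: [0.4758, -0.1662, 0.3587]
ee_rot: [0.705, -0.066, -0.703, -0.069]
ft_force: [0.8, 0.5, -0.5]
grip_width: 0.528
clock: 18.75
position: [0.4788, -0.1649, 0.3572]
ee_rot: [0.704, -0.067, -0.704, -0.067]
ft_force: [0.1, -0.3, 0.3]
grip_width: 0.526
t 18.75 p [ 0.4788 -0.1649  0.3572] q [ 0.7041 -0.0667 -0.7038 -0.0666] f [ 0.08 -0.3   0.3 ] m [ 0.029 -0.037 -0.022] g 0.5259073988067956
j [-0.65  -0.009  0.901  1.589  0.007  1.558 -1.508]
[[ 0.    -0.188 -0.982]
 [-0.    -0.982  0.188]
 [-1.     0.    -0.   ]]
```

View pics/w7.png

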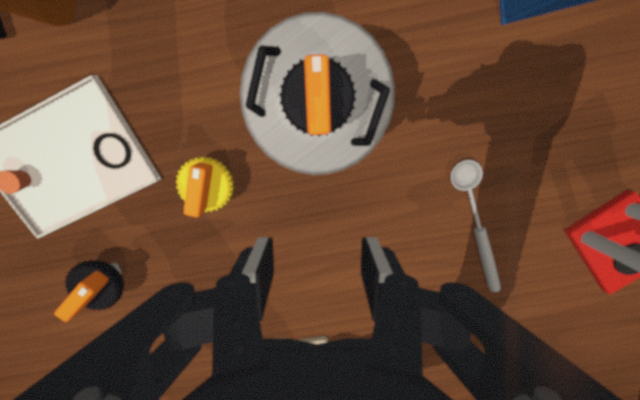

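View pics/s7z.png

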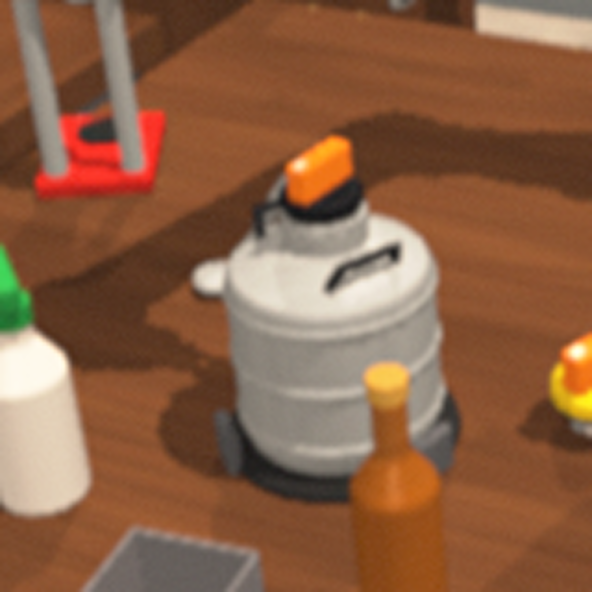

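Run:
```python
from h import *
w=np.load('w7w.npy');im=np.load('w7c.npy')
bar(w,im,.253,.275,(295,50,340,140))
hsv=cv2.cvtColor(im,cv2.COLOR_BGR2HSV);k=np.zeros((400,640),bool);k[45:145,272:362]=1
m=k&(hsv[...,2]<80)&(w[...,2]>.22)&(w[...,2]<.245);p=w[m];print(len(p),np.percentile(p[:,2],[5,50,95]),cv2.minEnclosingCircle((p[:,:2]*1000).astype(np.float32)))
```

```text
n 1808 z [0.2599 0.2617 0.263 ]
rect mm ((556.2303466796875, -180.26356506347656), (17.987184524536133, 57.79606628417969), 81.34883117675781)
white 139 [ 0.5767 -0.1835  0.2625]
angle bar x -8.651164670794046 white dir -8.974543661000146
2453 [0.2319715  0.23373772 0.23502669] ((556.806640625, -181.02780151367188), 31.9660701751709)
```

```bash
python3 -c "
from h import *
print(hand_in())"
```

```text
the job is handed in; nothing more can be done
None
```

I closed the keg with the black, orange-gripped cap from the tray and handed the job in at about 19 s. `hand_in` gave no verdict, so what follows is what I measured.

- **Seating:** The wrist camera showed the slots, so I lined the lugs up and lowered the cap through them. There was no noticeable force until it sat on the rim, and contact stayed at a few newtons.
- **Turning:** I turned it clockwise about 103° in all. The measured torque built to about 0.3 N m and then dropped twice, near 72° and 92° of tool yaw. That is two clicks one tooth apart. I stopped about 9° past the second click, where the torque was close to zero.
- **Last look after letting go:** The bar's top is at z = 0.2617 m; flush would be 0.2615 m. The cap is within about 1 mm of the mouth centre I measured. The gripper is open and clear of everything, and nothing I could see in the pictures had moved.
- **Not measured directly:** The ratchet count comes only from the torque and the turn angle. The bar came to rest about 2° anticlockwise of where I let go. That fits two clicks, about 0.70 rad. I also could not see the lug on its stop; I inferred it from the torque building up.

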